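# Find the hidden catch of a key box and press it

## Robot

A 6-joint arm with a two-finger parallel gripper is mounted at the origin on the work surface. World frame = base frame: x ahead of the robot, y to its left, z up, the work surface at z = 0. Lengths are in m, angles in rad, forces in N, time in s.
With the tool pointing down it reaches from about 0.325 to 0.775 m from the base axis. Payload 5.5 kg.
Tool frame: the origin (TCP) lies midway between the tips of the shut fingers; the grasp point (between the pads) lies 19 mm behind it; z points along the fingers, y is the line along which they close (so a half turn about z gives the same grasp; the last joint's range is limited). The gripper opens to 88 mm and grips with 3 to 60 N. Pads are 20 mm wide; open, the fingers measure 115 mm over their backs; the gripper's body (75 mm by 178 mm) begins 61 mm behind the grasp point.
Start: joints at [1.152, 0.091, 1.231, -0, 1.82, -0.057], TCP at [0.212, 0.561, 0.223] pointing down, gripper open.
Joint ranges: [-2.87, 2.87], [-0.86, 2.18], [0.17, 2.46], [-1.51, 4.65], [0.06, 2.69], [-2.65, 2.65]. Speed limits (rad/s): [2.57, 2.57, 3.01, 3.14, 3.14, 3.14].

## Interface

Orientations are given as a unit quaternion [x, y, z, w].
In Python, from bench import r gives the robot as it stands. Calls block until the motion is done:
- r.movep(position, orientation): joint-space move of the TCP to a pose.
- r.line_to(position, orientation=None, v=0.15, max_force=None): straight line of the TCP; orientation=None keeps the orientation; v is the mean speed in m/s. With max_force (N) it stops when the force on the tool has changed by that much, and returns True; else False.
- r.set_joints(angles): joint-space move.
- r.ungrasp() and r.grab(squeeze=None): open the fingers fully, or close them until they stop; squeeze is the grip in N (None keeps the last).
- r.wait(seconds).
- r.solve_ik(position, orientation): joint angles nearest the present ones, or None.
- r.get_state(): the state.
- r.camera(name): name is "side" or "top" or "wrist"; returns a dict with "frame" (480x640x3 uint8, red, green, blue), "range_z" (480x640 float32, m along the optical axis (not along the pixel's ray), 0 where there is no reading), "fx", "fy", "cx", "cy" (pixels), "R" (3x3) and "t" (3): a world point X has camera coordinates R X + t; the wrist camera has in their place "T_tool_cam" (4x4, takes a point from camera to tool coordinates, whose origin is the TCP and whose axes are the flange's). Camera axes: x right, y down, z forward; pixel columns grow to the right and rows downward; lengths in m; the calibration is good to about 2 mm. A picture is of the moment at which its call begins: read the wrist's pose just before it.
A pose or a line that the arm cannot do raises r.Unreachable and nothing moves.
- r.sign_off(): hands the job in; it is judged then, once.
The state is a dict: "time": time; "qpos": joint angles; "qvel": joint speeds; "joint_efforts": joint torques, N m; "tcp_pos": TCP position; "tool_rot": TCP orientation; "wrist_force": force on the tool from outside, world axes, zero at the start; "moment": the same for the moment, N m; "opening": finger opening in m; "grasp_force": force on a finger pad.
Only numpy, scipy, OpenCV 4.12 (cv2) and the standard library are available. Lean on these libraries where they do the work, as an engineer would, in place of code of your own. Each camera call takes 0.05 s, during which the arm holds its last target. There are 200 camera calls.

## Task

Open the white key box: feel gently with a fingertip along the middle of its flat top panel for the round push catch, which is sunk a little below the surface and painted like the panel, and press it fully in so that the lid comes up. Do not touch the lid itself, leave the stamp, mug, tape core and carton where they stand, and draw back clear when the lid is up.

Things in the scene. Friction and masses are not known exactly. Their poses are not given: they have to be found in the camera images.
- keybox: White sheet-metal key box fixed to the table, 220 mm (its x) by 360 mm (its y) by 70 mm high; origin at the centre of its underside, z up. The half on its -x side (towards the robot) has a flat rigid top, the panel, at 70 mm height. The half on its +x side is closed by the lid, whose top is level with the panel and whose near edge is 7 mm beyond the box's middle.
- panel_mid (a point): Point on the surface of the flat panel, midway along it: 60 mm towards -x from the middle of the key box, axes as the key box. The centre of the push catch lies on the line through this point along the box's y axis, at most 50 mm to either side: different every time and not reported, so feel or look for it. The panel is otherwise smooth and rigid; only the stamp stands on it.
- search_end (a point): Point on the panel surface 50 mm to the +y side of panel_mid: the furthest +y place of the catch's centre. The catch is a flat white disc of 47 mm diameter in a round well of 50 mm diameter, its face 3 mm below the panel surface, with a thin dark gap around it: shut fingertips fit in and meet the disc 3 mm lower than the panel.
- catch (a joint): How far the catch is pushed in (m): 0 out (face 3 mm below the panel), 0.005 fully in (face 8 mm below the panel). It moves straight down against a friction of about 3 N, so a push of 5 to 10 N takes it in; it has no return spring and stays where it is left.
- lid (a joint): Opening of the lid (rad), 0 shut, about 0.45 with the catch fully in. The catch drives it: it rises in step with the catch, 0.09 rad for each mm, and stays. Its hinge is along the far (+x) edge of the box; its near edge, 350 mm long, rises up to 42 mm above the panel, 67 mm from the line on which the catch lies.
- stamp: Small turned wooden hand stamp, 28 mm across and 45 mm high, standing loose on the panel near its +y end, about 150 mm from panel_mid. Origin at the centre of its underside, z up. To be left alone.
- mug: White mug, 76 mm across and 85 mm high, loose on the table beyond the +y end of the key box. Origin at the centre of its underside. To be left alone.
- tape: Cardboard tape core, a ring 90 mm across and 24 mm high, lying loose beyond the -y end of the key box. Origin at the centre of its underside. To be left alone.
- carton: Small brown carton, 70 x 110 x 60 mm, loose behind the key box on its +x side. Origin at the centre of its underside. To be left alone.

How it is judged:
By the outcome, as a careful person would: the job done as asked, in the order asked, and still so for the second after the job is handed in, with the robot touching nothing.
It also fails if it takes over 48 s, if anything falls off the work surface, if the arm or the gripper's body presses on something with over 40 N, if the wrist force passes 120 N, or if a joint passes its speed limit or range.

## Working session

There is one attempt and no reset: what is moved stays moved. The work goes in short steps, each a Python script; the robot and the scene stay as the last script left them, time stands still between calls to the robot, and variables do not carry over. Pictures are saved under pics/ and viewed, at most 10 in all, crops included, and the job is handed in when it is done.

```bash
mkdir -p pics
python3 - <<'E'
from bench import r
import cv2,numpy as np
s=r.get_state();print(s['tcp_pos'],s['tool_rot'],s['wrist_force'],s['time'])
for n in('top','side'):
    c=r.camera(n);np.savez('pics/'+n,**{k:v for k,v in c.items()})
    cv2.imwrite(f'pics/{n}.png',c['frame'][:,:,::-1]);print(n,c['R'],c['t'],c['fx'],c['cx'],c['cy'])
E
```

```text
[0.21225075 0.56086821 0.22152594] [ 1.79898531e-01  9.83684673e-01 -9.62806199e-04 -2.34166005e-04] [ 0.31441888 -0.30021568 -0.76253771] 0.0
top [[-0.00417433 -0.99997933 -0.00489027]
 [-0.99463564  0.00465737 -0.10333561]
 [ 0.10335625  0.00443268 -0.99463452]] [0.04306701 0.62674978 1.39887035] 583.4624174612104 316.1408744285367 247.40561843618124
side [[ 0.87138844 -0.49058479 -0.002959  ]
 [-0.28752976 -0.50581168 -0.81331494]
 [ 0.39750324  0.70956403 -0.58181617]] [-0.52026935  0.27554391  0.82119973] 534.7878345634051 323.33343339513294 244.7278441813713
```

View pics/top.png

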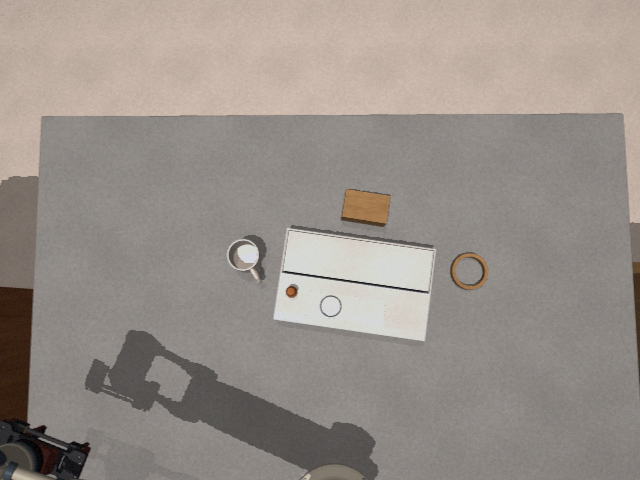

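The top view shows the box with corners at about (289,228), (435,247), (425,341) and (275,320). The stamp is at (291,292), and a dark ring at (331,306) could be the catch. There is also a faint patch near (400,315). I'll measure these and zoom in.

```bash
cat > h.py <<'E'
import numpy as np,cv2
def px2w(c,u,v,z):
    d=np.array([(u-c['cx'])/c['fx'],(v-c['cy'])/c['fy'],1.]);R=c['R'];o=-R.T@c['t'];w=R.T@d
    return o+w*(z-o[2])/w[2]
E
python3 - <<'E'
from h import *
c=dict(np.load('pics/top.npz'))
f=c['frame'];z=c['range_z']
g=cv2.cvtColor(f,cv2.COLOR_RGB2GRAY)
m=((f.min(2)>195)).astype(np.uint8);m[:, :265]=0;m[:215]=0;m[350:]=0;m[:,445:]=0
m=cv2.morphologyEx(m,cv2.MORPH_CLOSE,np.ones((9,9)))
cn=max(cv2.findContours(m,0,2)[0],key=cv2.contourArea)
b=cv2.boxPoints(cv2.minAreaRect(cn));print(b)
P=[px2w(c,*p,0.07) for p in b]
for p in P:print(p)
C=np.mean(P,0);print('centre',C)
e=[(P[i],P[(i+1)%4]) for i in range(4)];print([np.linalg.norm(a-b) for a,b in e])
for n,u,v in(('ring',331,306),('stamp',291,296),('patch',400,315)):
    print(n,px2w(c,u,v,.07))
def hz(u,v):
    d=np.array([(u-c['cx'])/c['fx'],(v-c['cy'])/c['fy'],1.])*np.median(z[v-3:v+4,u-3:u+4]);return c['R'].T@(d-c['t'])
for p in((331,306),(355,308),(400,315),(310,303),(350,250)):print(p,hz(*p))
cr=f[215:350,265:445,::-1];cv2.imwrite('pics/crop.png',cv2.resize(cr,None,fx=4.4,fy=4.4,interpolation=cv2.INTER_CUBIC))
E
```

```text
[[273.31665 318.57333]
 [286.54034 227.66045]
 [436.85114 249.52383]
 [423.62744 340.4367 ]]
[0.45467291 0.14188727 0.07      ]
[0.67097924 0.11090536 0.07      ]
[ 0.61661677 -0.24781473  0.07      ]
[ 0.40226635 -0.21132189  0.07      ]
centre [ 0.53613382 -0.051586    0.07      ]
[np.float64(0.21851385527229175), np.float64(0.36281589934250824), np.float64(0.21743465197050926), np.float64(0.3570758419071085)]
ring [0.4836244  0.00558027 0.07      ]
stamp [0.50759141 0.10016363 0.07      ]
patch [ 0.46181951 -0.15701479  0.07      ]
(331, 306) [0.48363531 0.00551358 0.06674052]
(355, 308) [ 0.4786849  -0.05118976  0.06826821]
(400, 315) [ 0.46180201 -0.15720943  0.06858691]
(310, 303) [0.49090352 0.05522093 0.06885795]
(350, 250) [ 0.61655882 -0.04073839  0.06880795]
```

View pics/crop.png

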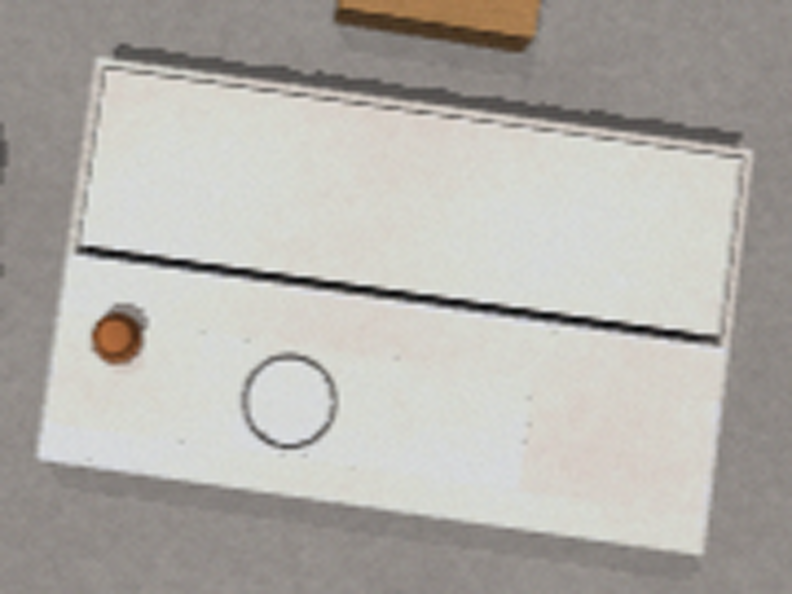

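The ring lies 49 mm to +y of panel_mid and within 1 mm of the catch line. It also reads about 2 mm lower in range, so it fits the catch. The box is yawed −8.4°. I'll shut the fingers, touch the panel gently for a height reference, then feel the ring.

```bash
cat >> h.py <<'E'
yaw=-np.radians(8.4);X=np.array([np.cos(yaw),np.sin(yaw),0]);Y=np.array([-X[1],X[0],0])
C=np.array([.4836,.0056,.07])
h=np.pi/2+yaw/2;Q=[np.cos(h),np.sin(h),0,0]
E
python3 - <<'E'
from h import *
from bench import r
r.grab(5)
p=C-.049*Y
r.movep(p+[0,0,.13],Q);r.line_to(p+[0,0,.015],v=.15);r.wait(.2)
def touch(p):
    f0=r.get_state()['wrist_force']
    t=r.line_to(p+[0,0,-.006],v=.012,max_force=2)
    s=r.get_state();print(t,s['tcp_pos'],s['wrist_force']-f0,s['time'])
    return s['tcp_pos'][2]
z=touch(p);r.line_to(p+[0,0,.02],v=.08)
r.line_to(C+[0,0,.012],v=.1);r.wait(.2)
z2=touch(C);print('drop',z-z2)
E
```

```text
True [ 0.47643478 -0.0428992   0.0699601 ] [0.5334369  0.19018985 3.5188093 ] 6.0833
True [0.48352345 0.00562905 0.06695147] [0.18446122 0.28421896 1.66469106] 8.4583
drop 0.0030086367136247655
```

The panel reads 70.0 mm and the ring 67.0 mm, a drop of exactly 3 mm, so it is the catch. Now I'll press it in.

Run:
```python
from h import *
from bench import r
t=r.line_to(C+[0,0,-.013],v=.012,max_force=9)
s=r.get_state();print(t,s['tcp_pos'],s['wrist_force'],s['time'])
r.wait(.3);print(r.get_state()['tcp_pos'],r.get_state()['wrist_force'])
r.line_to(C+[0,0,.08]);r.line_to(C+[-.06,0,.15]);r.wait(.3)
c=r.camera('side');cv2.imwrite('pics/s2.png',c['frame'][:,:,::-1]);print(r.get_state()['time'])
```

```text
True [0.48358128 0.00559881 0.06234222] [-1.35106525 -0.00965538  5.51078938] 8.9667
[0.48360835 0.00561475 0.06235552] [-1.23470465  0.05486732  5.14922399]
11.1167
```

View pics/s2.png

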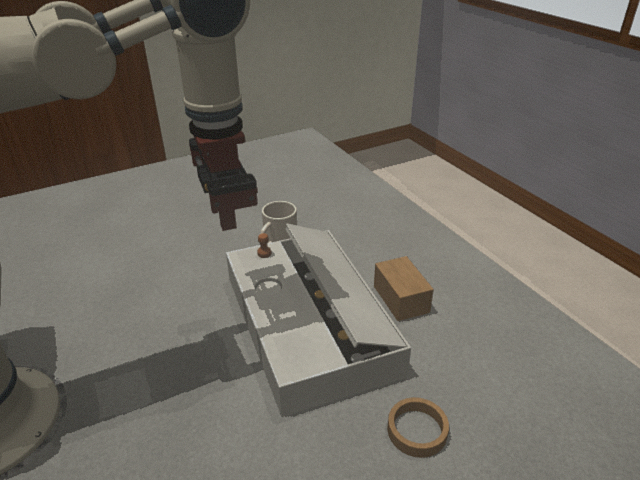

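The side view shows the lid up (near edge from (290,228) to (357,345)), with the stamp, mug, tape and carton in place. The press stopped 7.6 mm below the panel, though, so it may be 0.4 mm short. I'll press again, a bit more firmly.

Run:
```python
from h import *
from bench import r
r.line_to(C+[0,0,.08]);r.line_to(C+[0,0,.004],v=.1);r.wait(.2)
f0=r.get_state()['wrist_force']
for mf in(15,):
    t=r.line_to(C+[0,0,-.014],v=.012,max_force=mf)
    s=r.get_state();print(t,s['tcp_pos'],s['wrist_force']-f0)
    r.wait(.3);s=r.get_state();print(s['tcp_pos'],s['wrist_force']-f0)
r.line_to(C+[0,0,.08]);r.line_to(C+[-.06,0,.15]);r.wait(.3)
c=r.camera('top');z=c['range_z']
cv2.imwrite('pics/t2.png',c['frame'][200:360,220:500,::-1].repeat(2,0).repeat(2,1))
ii=np.mgrid[0:480,0:640];d=np.stack([(ii[1]-c['cx'])/c['fx'],(ii[0]-c['cy'])/c['fy'],np.ones_like(z)],-1)*z[...,None]
W=(d-c['t'])@c['R'];B=np.array([.5361,-.0516,0])
x=(W-B)@X;y=(W-B)@Y
m=(abs(y)<.15)&(x>.0)&(x<.1)&(W[...,2]>.05)
k=np.polyfit(x[m],W[...,2][m],1);print('lid slope',k,np.arctan(-k[0]),np.percentile(W[...,2][m],99),m.sum());print(r.get_state()['time'])
```

```text
True [0.48357381 0.00559525 0.0623376 ] [-1.18195044  0.45379888  4.74150284]
[0.48356522 0.00560463 0.06230703] [-0.3760143   0.71238036  5.47255722]
lid slope [-0.36482008  0.11180802] 0.34981607948228866 0.11375609695833112 4642
16.1917
```

View pics/t2.png

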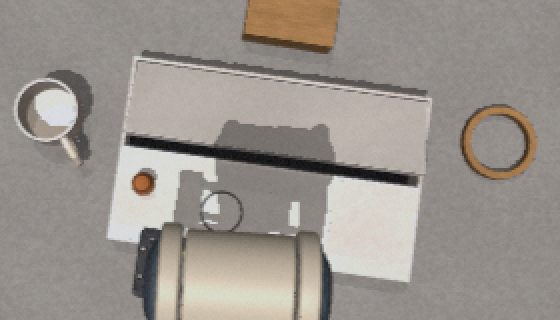

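The top view shows the lid up and the objects unmoved (stamp (143,183), mug (47,112), tape (500,142) in the crop). The near edge is about 42 mm up, as expected when fully open. One last slow push will confirm the catch is on its stop.

Run:
```python
from h import *
from bench import r
r.line_to(C+[0,0,.08]);r.line_to(C+[0,0,-.0065],v=.05);r.wait(.2)
f0=r.get_state()['wrist_force']
t=r.line_to(C+[0,0,-.0105],v=.004,max_force=20)
s=r.get_state();print(t,s['tcp_pos'],s['wrist_force']-f0)
r.wait(.3);s=r.get_state();print(s['tcp_pos'],s['wrist_force']-f0)
r.line_to(C+[0,0,.08]);r.line_to(C+[-.1,0,.16]);r.wait(.3)
c=r.camera('top');z=c['range_z']
ii=np.mgrid[0:480,0:640];d=np.stack([(ii[1]-c['cx'])/c['fx'],(ii[0]-c['cy'])/c['fy'],np.ones_like(z)],-1)*z[...,None]
W=(d-c['t'])@c['R'];B=np.array([.5361,-.0516,0])
x=(W-B)@X;y=(W-B)@Y
m=(abs(y)<.15)&(x>.025)&(x<.085)&(W[...,2]>.073)
k=np.polyfit(x[m],W[...,2][m],1);print('lid angle',np.arctan(-k[0]),m.sum(),r.get_state()['time'])
```

```text
False [0.48374253 0.00559247 0.06221247] [-7.63799358  0.0552926  14.69763536]
[0.48375885 0.00558048 0.06221855] [-7.56190136  0.57457716 14.68651446]
lid angle 0.4533983350672123 3103 22.5917
```

The catch stayed put at about 15 N static, so it is on its stop. The lid measures 0.453 rad, fully open, and the arm is clear.

```bash
python3 -c "
from bench import r
print(r.sign_off())"
```

```text
the job is handed in; nothing more can be done
None
```

The key box is open: the catch is pressed fully in, the lid measures 0.45 rad open, the stamp, mug, tape core and carton were left alone, and the job was handed in with the arm drawn back clear.

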